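# Move the tray's stop bar one notch on and slide the coaster into its pocket

### The job

The steel stop bar with the orange tab stands across the coaster's shallow pocket in the notched tray. Lift it out of its notches, shift it one notch further away from the coaster and let it drop fully home in that next pair of notches; then slide the olive-wood coaster along the channel, without lifting it out, until it dips into the dark pocket and lies flat. Leave the jar, the measuring cup and the folded silicone cup where they stand.

Things in the scene. Friction and masses are not known exactly. Their poses are not given: they have to be found in the camera images.
- tray: Fixed wooden stop-rail tray, 406 mm long (its y), 134 mm wide (x), 64 mm high, yaw within 0.35 rad of the world's axes. Origin: centre of its underside; z up. A channel 96 mm wide runs along y, open above and at both ends, wooden floor at z = 10 mm; the dark pocket is a 6 mm deep step across the whole channel from y = +8 to +103 mm.
- rack (a point): Point of the tray at its y = +53 mm, x = 0, z = 26 mm, where the stop bar starts. Metal racks on both sides (|x| 48 to 62 mm) have teeth up to z = 38 mm and notches 18 mm wide with bottoms at z = 26 mm, centred at the tray's y = -7, +53, +113 and +173 mm.
- lip (a point): Middle of the tray at z = 60 mm, height of the underside of the lips (|x| 57 to 67 mm, 4 mm thick) over the bar's ends. They keep the bar in: it can rise 22 mm at most from its seat, and must rise over 12 mm to clear the teeth. Between the lips is an opening 114 mm wide.
- stop_bar: Loose steel stop bar, 121 mm long (its x, across the tray), 12 mm thick (y), 0.13 to 0.22 kg, axes as the tray's within a few degrees. Origin: centre of the underside of its ends, which are 12 mm high and rest on the notch bottoms. Between the racks a blade hangs 13 mm below the origin and blocks the coaster.
- tab_top (a point): Middle of the top edge of the stop bar's orange grip tab, which is 50 mm wide (bar's x), 12 mm thick (y) and stands from 12 to 64 mm above the bar's origin. It can be pinched from above across its thickness.
- next_notch (a point): Fixed point of the tray where the stop bar's origin belongs at the end: midway between the two notches at the tray's y = +113 mm, at the height of the notch bottoms; axes as the tray's.
- coaster: Loose square olive-wood coaster, 90 x 90 x 14 mm, about 90 g, flat on the channel floor towards the tray's -y end (centre at y = -135 to -85 mm), square to the channel within 0.03 rad. Origin: centre of its underside. Pushed by its trailing (-y) edge it slides easily (about 1 N) until it dips into the pocket, whose far wall stops it.
- pocket (a point): Fixed point: centre of the pocket's rubber floor, 4 mm above the table; axes as the tray's. The pocket is 95 mm long (y), 96 mm wide, 6 mm deep; the seated coaster stands 8 mm above the channel floor.
- jar: Loose closed amber jar with black cap, 72 mm across, 95 mm high, origin at the centre of its underside. Stays where it is.
- measuring_cup: Loose stainless steel measuring cup, 72 mm across, 45 mm high, flat handle reaching 94 mm from its axis along its +x; origin at the centre of its underside. Stays where it is.
- silicone_cup: Loose folded green collapsible silicone cup, a disc 88 mm across and 27 mm high, origin at the centre of its underside. Stays where it is.
Things that resemble listed ones, but are neither listed nor needed, are in the scene too. Leave any purple look-alike of the stop_bar alone.

How it is judged:
On the way, in this order (a step that is already met when the one before it is completed fails the run):
1. the stop bar is lifted clear of its notches (z of stop_bar in the frame of next_notch above 0.0125 m), for 0.1 s.
2. the stop bar is down in the next pair of notches (y of stop_bar in the frame of next_notch between -0.007 and 0.007 m and z of stop_bar in the frame of next_notch between -0.003 and 0.003 m and angle between stop_bar's own z axis and vertical below 0.06 rad), for 0.2 s.
At the end, for the whole second after the job is handed in: The stop bar lies in the notches at next_notch (within 7 mm along the tray and 3 mm in height, tilted less than 0.06 rad); the coaster lies flat in the pocket (on its floor within 2.5 mm, tilted less than 0.04 rad, within 7 mm along and 8 mm across the tray); both are at rest (all of step 2 and y of coaster in the frame of pocket between -0.007 and 0.007 m and x of coaster in the frame of pocket between -0.008 and 0.008 m and z of coaster in the frame of pocket between -0.003 and 0.0025 m and angle between coaster's own z axis and vertical below 0.04 rad and linear speed of each of coaster, stop_bar below 0.01 m/s); the robot touches nothing.
It fails at once if the coaster is lifted out of the channel (more than 25 mm above its floor) (z of coaster in the frame of tray above 0.035 m).
It fails at once if the jar is moved more than 25 mm (distance of jar from where it was at the start of the episode above 0.025 m).
It fails at once if the measuring cup is moved more than 25 mm (distance of measuring_cup from where it was at the start of the episode above 0.025 m).
It fails at once if the silicone cup is moved more than 25 mm (distance of silicone_cup from where it was at the start of the episode above 0.025 m).
It also fails if it takes over 58 s, if anything falls off the work surface, if the arm or the gripper's body presses on something with over 40 N, if the wrist force passes 120 N, or if a joint passes its speed limit or range.

### The arm

A 6-joint arm with a two-finger parallel gripper is mounted at the origin on the work surface. World frame = base frame: x ahead of the robot, y to its left, z up, the work surface at z = 0. Lengths are in m, angles in rad, forces in N, time in s.
With the tool pointing down it reaches from about 0.35 to 0.775 m from the base axis. Payload 7.3 kg.
Tool frame: the origin (TCP) lies at the very end of the fingers, on their centre line; the grasp point (between the pads) lies 19 mm behind it (robot.pinch_z is the distance from the TCP to the grasp point, in m); z points along the fingers, y is the line along which they close (so a half turn about z gives the same grasp; the last joint's range is limited). The gripper opens to 92 mm and grips with 3 to 60 N. Pads are 19 mm wide; open, the fingers measure 130 mm over their backs; the gripper's body (75 mm by 190 mm) begins 47 mm behind the grasp point.
Start: joints at [1.174, 0.342, 1.524, -0, 1.275, -0.146], TCP at [0.13, 0.509, 0.227] pointing down, gripper open.
Joint ranges: [-2.53, 2.53], [-0.77, 2.02], [0.04, 2.7], [-1, 4.14], [0.28, 2.66], [-3.11, 3.11]. Speed limits (rad/s): [2.57, 2.57, 3.14, 3.14, 3.14, 3.14].

### API

Orientations are given as [roll, pitch, yaw] about the fixed x, y, z axes, in that order (R = Rz(yaw) Ry(pitch) Rx(roll)).
In Python, from cell import robot gives the robot as it stands.
- The arm moves only by the tool move_arm, never from a script. Its argument "motion" is a list of rows, each a list of 6 numbers: the shift along the tool's x, y, z in units of 0.1 m (1.0 is 0.1 m), then the turn, a rotation vector about the tool's x, y, z in units of pi rad (1.0 is pi rad). In form: [[dx, dy, dz, rx, ry, rz], ...]. A call has 1 to 12 rows; each row is the pose to reach, as a shift and turn from the pose commanded when the call began, along the tool's axes at that moment, turning the shorter way round; what a row does not reach only later rows make up. A row lasts 1/8 s, in which the tool goes at most 62.5 mm and 10.7 degrees, less where a joint would pass 70% of its speed; a pose out of reach is approached as far as the arm can. A call with a number of a shift or a turn outside -1 to 1 is refused whole. A call with a gripper value outside its range is refused whole. "fingers" is the opening, from -1 (shut) to 1 (fully open), set as the call begins (left out, the last holds). The fingers move at their own pace and stop on an object; "newtons" is the grip in N (left out, the last holds). Time passes only in rows, so rows that repeat a pose let the fingers close. It gives the time, the measured TCP pose, the force, the opening and the grip force at its end, in the units of the state.
- robot.observe(): the state, without advancing time (a new reading comes with each control period).
- robot.read_camera(name): name is "side" or "top" or "wrist"; returns a dict with "image" (420x560x3 uint8, red, green, blue), "range_z" (420x560 float32, m along the optical axis (not along the pixel's ray), 0 where there is no reading), "vfov" (degrees; the focal length in pixels is half the picture's height over the tangent of half this angle, whatever the lens; pixels are square), "cx", "cy" (the principal point, pixels), "extrinsics" (4x4, takes a point from camera to world coordinates); the wrist camera has in their place "hand_eye" (4x4, takes a point from camera to tool coordinates, whose origin is the TCP and whose axes are the flange's). Camera axes: x right, y up, looking along -z (the intrinsics and any distortion apply to the point x, -y, -z); pixel columns grow to the right and rows downward; lengths in m; the calibration is good to about 2 mm. A picture is of the moment at which its call begins: read the wrist's pose just before it.
- robot.hand_in(): hands the job in; it is judged then, once.
The state is a dict: "time": time; "qpos": joint angles; "qvel": joint speeds; "joint_efforts": joint torques, N m; "tool_pos": TCP position; "tool_rot": TCP orientation; "contact_force": force on the tool from outside, world axes, zero at the start; "torque": the same for the moment, N m; "opening": finger opening in m; "grip_force": force on a finger pad.
Only numpy, scipy, OpenCV 4.12 (cv2) and the standard library are available. Lean on these libraries where they do the work, as an engineer would, in place of code of your own. Each camera call takes 0.05 s, during which the arm holds its last target. There are 200 camera calls.

## Working session

There is one attempt and no reset: what is moved stays moved. The work goes in short steps, Python scripts to look and compute and a tool call to move; the robot and the scene stay as the last step left them, time stands still between calls to the robot, and variables do not carry over. Pictures are saved under pics/ and viewed, at most 10 in all, crops included, and the job is handed in when it is done.

Besides the shell and the picture viewer there is one more tool, called as a command line: name --pt "numbers of a row" for each row, then --argument value for the rest. move_arm: Moves the arm, as the interface text tells. Shifts and turns lie within -1 to 1; 1 stands for 0.1 m of shift or pi rad of turn. Its arguments: {"type":"object","properties":{"motion":{"type":"array"},"fingers":{"type":"number"},"newtons":{"type":"number"}},"required":["motion"]}

```bash
mkdir -p pics; ls
cat > h.py <<'E'
import numpy as np, cv2
from cell import robot
from scipy.spatial.transform import Rotation as R
def cam(n):
    s=robot.observe(); c=robot.read_camera(n)
    if n=="wrist":
        T=np.eye(4); T[:3,:3]=R.from_euler('xyz',s["tool_rot"]).as_matrix(); T[:3,3]=s["tool_pos"]
        c["E"]=T@np.array(c["hand_eye"])
    else: c["E"]=np.array(c["extrinsics"])
    c["f"]=c["image"].shape[0]/2/np.tan(np.radians(c["vfov"])/2)
    return c
def ray(c,u,v):
    d=c["E"][:3,:3]@np.array([(u-c["cx"])/c["f"],-(v-c["cy"])/c["f"],-1.]); return c["E"][:3,3],d
def plane(c,u,v,z):
    o,d=ray(c,u,v); return o+d*(z-o[2])/d[2]
def depth(c,u,v):
    o,d=ray(c,u,v); return o+d*c["range_z"][int(round(v)),int(round(u))]
def cloud(c):
    h,w=c["range_z"].shape; u,v=np.meshgrid(np.arange(w),np.arange(h)); r=c["range_z"]
    p=np.stack([(u-c["cx"])/c["f"]*r,-(v-c["cy"])/c["f"]*r,-r],-1)
    return p@c["E"][:3,:3].T+c["E"][:3,3]
def save(c,n): cv2.imwrite("pics/"+n,c["image"][:,:,::-1])
E
python3 - <<'E'
from h import *
print(robot.observe())
for n in("top","side","wrist"):
    c=cam(n); save(c,n+"0.png"); print(n,{k:v for k,v in c.items() if k not in("image","range_z")})
E
```

```text
pics
{'time': 0.0, 'qpos': array([ 1.17401150e+00,  3.42696534e-01,  1.52503138e+00,  4.41336174e-05,
        1.27538990e+00, -1.46009280e-01]), 'qvel': array([-4.93894204e-04,  2.57260985e-04, -8.81126871e-04,  1.21545908e-03,
       -9.62951767e-05,  1.05172389e-03]), 'joint_efforts': array([ 6.18354879e-04, -4.31246138e+01, -2.44215792e+01,  7.17390398e-02,
        5.62206935e-02, -1.13790604e-04]), 'tool_pos': array([0.13009153, 0.50820391, 0.22605354]), 'tool_rot': array([-3.14008987e+00, -2.63649238e-04,  2.89080402e+00]), 'contact_force': array([-0.60221842,  0.25783881,  0.25067614]), 'torque': array([-0.00890227, -0.04362611, -0.00015751]), 'grip_force': 0.0, 'opening': 0.09169854432302035}
top {'vfov': 53.56328236329764, 'cx': 281.2558628740638, 'cy': 202.5685578120282, 'extrinsics': array([[ 0.02817815,  0.99292665, -0.11533719,  0.450204  ],
       [-0.99922365,  0.03115749,  0.02411042,  0.05178331],
       [ 0.02753349,  0.11456827,  0.99303375,  1.01173913],
       [ 0.        ,  0.        ,  0.        ,  1.        ]]), 'E': array([[ 0.02817815,  0.99292665, -0.1153371
[... 895 characters left out ...]
7801621, 'cx': 280.4500797690224, 'cy': 208.09482432353226, 'hand_eye': array([[ 8.71629813e-05,  9.58952693e-01,  2.83566086e-01,
         7.68247334e-02],
       [ 9.99999522e-01, -3.59637080e-04,  9.08825204e-04,
         2.71615672e-04],
       [ 9.73501256e-04,  2.83565872e-01, -9.58952266e-01,
        -1.57278657e-01],
       [ 0.00000000e+00,  0.00000000e+00,  0.00000000e+00,
         1.00000000e+00]]), 'E': array([[ 0.24806654, -0.92918976, -0.27398791,  0.05585295],
       [ 0.96874012,  0.23724811,  0.07249772,  0.52775967],
       [-0.00236103, -0.28340734,  0.95899672,  0.38342042],
       [ 0.        ,  0.        ,  0.        ,  1.        ]]), 'f': np.float64(340.3802329837451)}
```

View pics/top0.png

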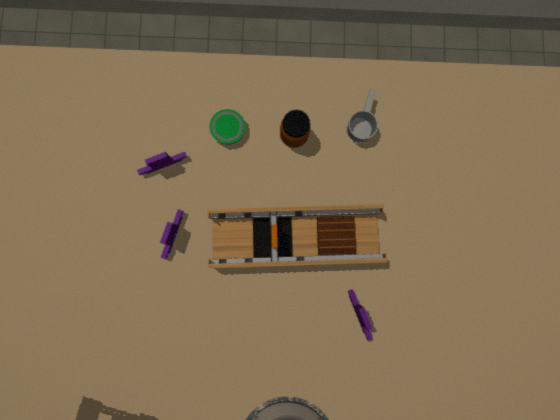

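View pics/side0.png

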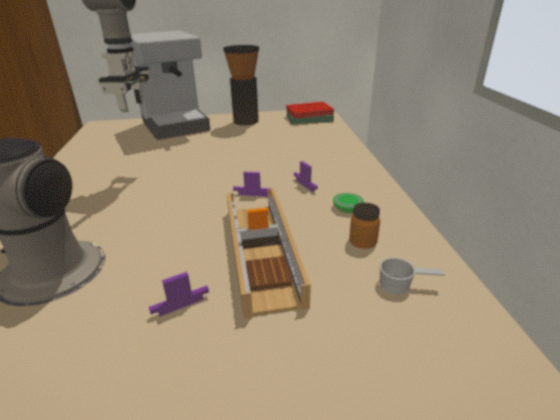

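The top view shows the notched tray at columns 208–385, rows 205–268, with the orange-tabbed bar at (275,236). The dark pocket spans columns 253–292 and the ribbed coaster is at (337,236).
Candidates for the stop bar: the orange tab at (275,236), and purple look-alikes at (162,162), (172,234) and (361,316). I choose the orange one, since it stands in the tray.

Run:
```python
from h import *
t=cam("top"); s=cam("side")
def om(c):
    h=cv2.cvtColor(c["image"],cv2.COLOR_RGB2HSV); m=cv2.inRange(h,(4,220,150),(16,255,255))
    n,l,st,ce=cv2.connectedComponentsWithStats(m)
    for i in range(1,n):
        if st[i,4]>25: print(st[i],ce[i])
    return m
om(t);print();om(s)
P=cloud(t)
# tray lips: points z ~0.055-0.07 in region
reg=np.zeros(P.shape[:2],bool); reg[195:280,200:395]=1
for a,b in((.059,.069),(.085,.11)):
    m=reg&(P[...,2]>a)&(P[...,2]<b); q=P[m]; print(a,len(q),q.min(0),q.max(0),q.mean(0))
    print(cv2.minAreaRect(q[:,:2].astype(np.float32)*1000))
cv2.imwrite("pics/crop_t.png",cv2.resize(t["image"][195:280,200:395,::-1],None,fx=4,fy=4,interpolation=2))
```

```text
[272 225   4  22  80] [273.625  235.2375]

[248 209  19   4  40] [257.3  210.65]
0.059 1590 [ 0.4095899  -0.21549076  0.05902839] [0.56465423 0.19562072 0.06838398] [ 0.48540545 -0.00863711  0.06300482]
((486.9878234863281, -8.970123291015625), (134.15219116210938, 405.84136962890625), 3.4913060665130615)
0.085 115 [0.46036649 0.03606622 0.08522628] [0.50694071 0.04849316 0.09267859] [0.48278251 0.04302709 0.08870304]
((483.6901550292969, 42.268863677978516), (46.442630767822266, 11.073752403259277), 1.7985754013061523)
```

View pics/crop_t.png

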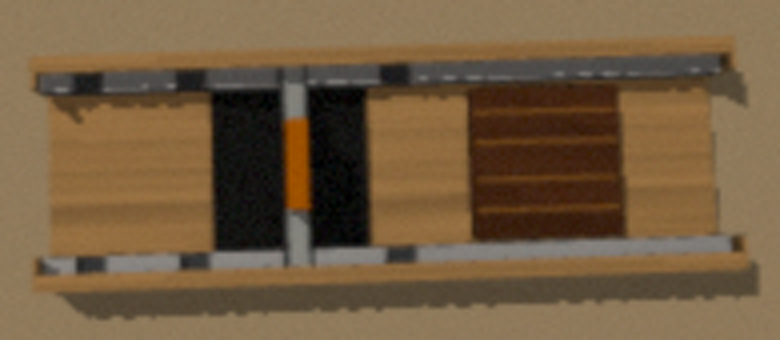

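The crop confirms the choice: the orange tab is at crop (297,165), between the teeth on the dark pocket. The tray's outline measures 134×406 mm as it should, with centre (0.487,−0.009) and yaw ≈0.061. The tab sits at (0.4837,0.042) at about 0.09 m height, and the tray geometry predicts (0.4838,0.044). Next I approach.

move_arm --pt "-0.5 -0.4 0 0 0 -0.05" --pt "-1 -0.79 0 0 0 -0.099" --pt "-1 -0.79 0 0 0 -0.099" --fingers 1

```text
time: 0.62
tool_pos: [0.2093, 0.4048, 0.2268]
tool_rot: [-3.141, 0.0, -3.084]
contact_force: [-0.4, 0.5, -0.8]
opening: 0.0921
grip_force: 0.0
```

move_arm --pt "-0.32 -0.48 0 0 0 0" --pt "-0.63 -0.95 0 0 0 0"

```text
time: 0.88
tool_pos: [0.2765, 0.3159, 0.2268]
tool_rot: [3.141, 0.0, -3.081]
contact_force: [1.3, 0.7, 0.5]
opening: 0.0922
grip_force: 0.0
```

move_arm --pt "-0.32 -0.48 0 0 0 0" --pt "-0.63 -0.95 0 0 0 0"

```text
time: 1.12
tool_pos: [0.3456, 0.2244, 0.2269]
tool_rot: [3.141, 0.001, -3.082]
contact_force: [0.8, 0.3, -0.9]
opening: 0.0918
grip_force: 0.0
```

move_arm --pt "-0.32 -0.48 0 0 0 0" --pt "-0.63 -0.95 0 0 0 0" --pt "-0.63 -0.95 0 0 0 0"

```text
time: 1.5
tool_pos: [0.4154, 0.1321, 0.2266]
tool_rot: [-3.141, 0.001, -3.087]
contact_force: [0.2, 0.9, -0.2]
opening: 0.0917
grip_force: 0.0
```

move_arm --pt "-0.32 -0.47 0 0 0 0" --pt "-0.63 -0.93 0 0 0 0" --pt "-0.63 -0.93 0 0 0 0"

```text
time: 1.88
tool_pos: [0.4833, 0.0442, 0.2263]
tool_rot: [3.142, 0.0, -3.085]
contact_force: [0.1, 0.2, 0.0]
opening: 0.0915
grip_force: 0.0
```

Run:
```python
from h import *
w=cam("wrist"); save(w,"w1.png"); s=robot.observe(); print(s["tool_pos"],s["tool_rot"])
h=cv2.cvtColor(w["image"],cv2.COLOR_RGB2HSV); m=cv2.inRange(h,(4,200,120),(18,255,255))
P=cloud(w); q=P[(m>0)]; print(len(q))
top=q[q[:,2]>.085]; print(len(top), cv2.minAreaRect(top[:,:2].astype(np.float32)*1000), np.median(top,0))
# ray triangulation: top view centroid vs wrist centroid of top face
ys,xs=np.where((m>0)&(P[...,2]>.085)); print(xs.mean(),ys.mean())
t=cam("top")
h=cv2.cvtColor(t["image"],cv2.COLOR_RGB2HSV); tm=cv2.inRange(h,(4,220,150),(16,255,255))
o1,d1=ray(w,xs.mean(),ys.mean())
print(tm[200:270].sum()/255)
r=(P[...,2]>.055)&(P[...,2]<.075); print(cv2.minAreaRect(P[r][:,:2].astype(np.float32)*1000))
s_=cam("side");h=cv2.cvtColor(s_["image"],cv2.COLOR_RGB2HSV);sm=cv2.inRange(h,(4,220,150),(16,255,255))
yy,xx=np.where(sm[200:240,230:290]>0)
if len(xx):
  u,v=xx.mean()+230,yy.min()+200+1.; o2,d2=ray(s_,u,v)
  A=np.stack([d1,-d2],1); k=np.linalg.lstsq(A,o2-o1,rcond=None)[0]; print("tri",o1+d1*k[0],o2+d2*k[1])
```

```text
[0.48197169 0.04554246 0.22624217] [ 3.14071779e+00 -1.00652887e-03 -3.08343553e+00]
0
0 ((0.0, 0.0), (0.0, 0.0), 0.0) [nan nan nan]
nan nan
0.0
((435.5981140136719, 39.40081787109375), (234.05592346191406, 508.6192626953125), 3.3997294902801514)
 ** On entry to DLASCL parameter number  4 had an illegal value
 ** On entry to DLASCL parameter number  4 had an illegal value
 ** On entry to DLASCL parameter number  4 had an illegal value
 ** On entry to DLASCL parameter number  4 had an illegal value
 ** On entry to DLASCL parameter number  5 had an illegal value
 ** On entry to DLASCL parameter number  4 had an illegal value
  return _methods._mean(a, axis=axis, dtype=dtype,
  ret = um.true_divide(
<stdin>:7: RuntimeWarning: Mean of empty slice.
  ret = ret.dtype.type(ret / rcount)
<stdin>:10: RuntimeWarning: Mean of empty slice.
Traceback (most recent call last):
numpy.linalg.LinAlgError: SVD did not converge in Linear Least Squares
```

View pics/w1.png

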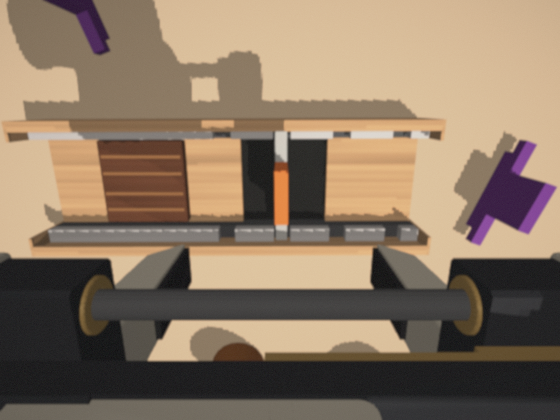

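The wrist view shows the orange tab at columns 274–288, rows 162–225, with the bar across the dark pocket and the coaster at left (143,180). My hue mask missed the tab under this light, so I use a redder one.

Run:
```python
from h import *
w=cam("wrist")
I=w["image"]; P=cloud(w)
h=cv2.cvtColor(I,cv2.COLOR_RGB2HSV); m=((h[...,0]<18)|(h[...,0]>172))&(h[...,1]>215)&(h[...,2]>120)
m[:,:265]=0;m[:,300:]=0;m[:150]=0;m[235:]=0
s=robot.observe(); print(s["tool_pos"],s["tool_rot"],h[200,281],m.sum())
q=P[m]; print(np.percentile(q[:,2],[1,20,50,80,99]))
tm=m&(P[...,2]>.083); ys,xs=np.where(tm); print(xs.min(),xs.max(),ys.min(),ys.max())
print(cv2.minAreaRect(P[tm][:,:2].astype(np.float32)*1000),np.median(P[tm],0))
u,v=(xs.min()+xs.max())/2,(ys.min()+ys.max())/2; o1,d1=ray(w,u,v)
# second view: original top image
t=cv2.imread("pics/top0.png")[:,:,::-1]; c=cam("top")
o2,d2=ray(c,273.6,235.2)
k=np.linalg.lstsq(np.stack([d1,-d2],1),o2-o1,rcond=None)[0]; print("tri",o1+d1*k[0],o2+d2*k[1])
```

```text
[0.48098435 0.0467679  0.22665361] [ 3.14089948e+00 -6.14431090e-04 -3.07992850e+00] [ 13 176 230] 0Traceback (most recent call last):
  File "<stdin>", line 7, in <module>
    return _quantile_unchecked(
        a, q, axis, out, overwrite_input, method, keepdims, weights)
    return _ureduce(a,
                    func=_quantile_ureduce_func,
    ...<5 lines>...
                    overwrite_input=overwrite_input,
                    method=method)
    r = func(a, **kwargs)
    result = _quantile(arr,
                       quantiles=q,
    ...<2 lines>...
                       out=out,
                       weights=wgt)
    slices_having_nans = np.isnan(arr[-1, ...])
                                  ~~~^^^^^^^^^
IndexError: index -1 is out of bounds for axis 0 with size 0
```

Run:
```python
from h import *
for i in range(3):
    s=robot.observe(); print(s["time"],s["tool_pos"].round(4))
    w=cam("wrist"); P=cloud(w)
    h=cv2.cvtColor(w["image"],cv2.COLOR_RGB2HSV); m=(h[...,0]<18)&(h[...,1]>150)&(h[...,2]>100)
    m[:,:265]=0;m[:,300:]=0;m[:150]=0;m[235:]=0
    tm=m&(P[...,2]>.083); ys,xs=np.where(tm); print(m.sum(),tm.sum(),xs.min(),xs.max(),ys.min(),ys.max(),np.median(P[tm],0).round(4))
print(cv2.minAreaRect(P[tm][:,:2].astype(np.float32)*1000))
o1,d1=ray(w,(xs.min()+xs.max())/2,(ys.min()+ys.max())/2)
c=cam("top")
o2,d2=ray(c,273.6,235.2)
k=np.linalg.lstsq(np.stack([d1,-d2],1),o2-o1,rcond=None)[0]; print("tri",o1+d1*k[0],o2+d2*k[1])
```

```text
2.075 [0.481  0.0468 0.2267]
887 746 271 284 166 226 [0.4827 0.0443 0.0895]
2.125 [0.481  0.0467 0.2268]
895 747 271 284 172 226 [0.483  0.0442 0.0895]
2.175 [0.4811 0.0466 0.2269]
892 724 271 284 170 225 [0.4819 0.0443 0.0895]
((456.3876647949219, 42.41111755371094), (103.4769058227539, 11.713757514953613), 3.684539556503296)
tri [0.4845987  0.04412    0.07849593] [0.4845948  0.04418022 0.0784953 ]
```

Depth puts the tab top at (0.483,0.0443,0.0895), which matches the expected 0.090. Now I descend.

move_arm --pt "-0.02 -0.03 0.5 0 0 0" --pt "-0.02 -0.03 1 0 0 0"

```text
time: 2.52
tool_pos: [0.4844, 0.0426, 0.1263]
tool_rot: [-3.141, 0.003, -3.081]
contact_force: [2.0, -0.8, -1.1]
opening: 0.0919
grip_force: 0.0
```

move_arm --pt "0 0 0.4 0 0 0" --pt "0 0 0.72 0 0 0" --pt "0 0 0.72 0 0 0" --pt "0 0 0.72 0 0 0"

```text
time: 3.02
tool_pos: [0.4848, 0.0424, 0.0559]
tool_rot: [-3.141, 0.002, -3.081]
contact_force: [-0.4, -0.1, 0.6]
opening: 0.092
grip_force: 0.0
```

move_arm --pt "0 0.01 0 0 0 0" --pt "0 0.01 0 0 0 0" --pt "0 0.01 0 0 0 0" --pt "0 0.01 0 0 0 0" --pt "0 0.01 0 0 0 0" --pt "0 0.01 0 0 0 0" --pt "0 0.01 0 0 0 0" --pt "0 0.01 0 0 0 0" --fingers -1 --newtons 25

```text
time: 4.03
tool_pos: [0.4839, 0.0432, 0.0547]
tool_rot: [3.141, -0.0, -3.081]
contact_force: [-0.2, -0.3, 0.5]
opening: 0.0166
grip_force: 0.0
```

move_arm --pt "0 0.01 0 0 0 0" --pt "0 0.01 0 0 0 0" --pt "0 0.01 0 0 0 0"

```text
time: 4.4
tool_pos: [0.4839, 0.0443, 0.0546]
tool_rot: [3.141, -0.0, -3.081]
contact_force: [-0.1, -0.5, -1.2]
opening: 0.0118
grip_force: 25.0
```

move_arm --pt "0 0 -0.06 0 0 0" --pt "0 0 -0.12 0 0 0" --pt "0 0 -0.17 0 0 0" --pt "0 0 -0.17 0 0 0" --pt "0 0 -0.17 0 0 0" --pt "0 0 -0.17 0 0 0"

```text
time: 5.15
tool_pos: [0.4838, 0.0442, 0.0716]
tool_rot: [3.141, -0.0, -3.081]
contact_force: [-0.4, -0.5, -1.6]
opening: 0.0119
grip_force: 25.0
```

Run:
```python
from h import *
s=robot.observe(); print(s["tool_pos"],s["tool_rot"],s["contact_force"],s["opening"])
c=cam("side"); cv2.imwrite("pics/s1.png",cv2.resize(c["image"][150:320,190:340,::-1],None,fx=4,fy=3.5,interpolation=2))
```

```text
[0.48377142 0.04423889 0.07156278] [ 3.14147480e+00 -2.98505781e-04 -3.08133563e+00] [-0.35726774 -0.48971811 -1.61300307] 0.011897451721443008
```

View pics/s1.png

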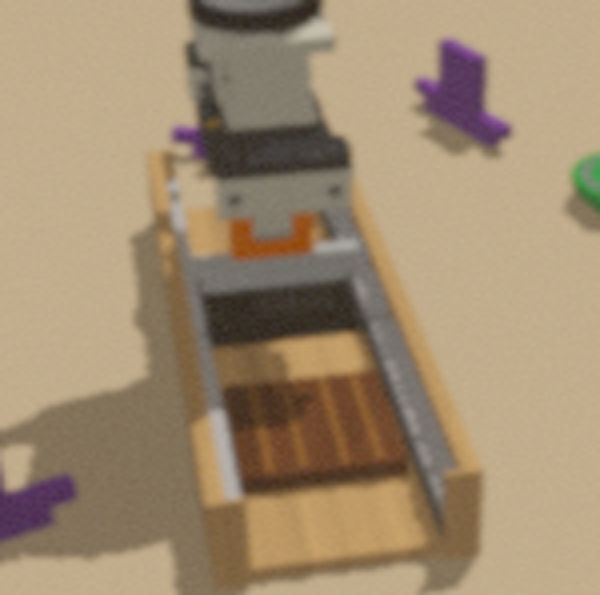

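The side crop shows the bar raised with the tab in the fingers at crop (272,240), and the force reads 1.6 N, about the bar's weight. The coaster has not moved, at crop (315,430). Now I shift the bar one notch (60 mm).

move_arm --pt "0 0.1 0 0 0 0" --pt "0 0.25 0 0 0 0" --pt "0 0.42 0 0 0 0" --pt "0 0.54 0 0 0 0" --pt "0 0.6 0 0 0 0" --pt "0 0.6 0 0 0 0" --pt "0 0.6 0 0 0 0" --pt "0 0.6 0 0 0 0"

```text
time: 6.2
tool_pos: [0.4804, 0.1037, 0.0717]
tool_rot: [3.142, 0.0, -3.082]
contact_force: [0.1, 0.2, -1.9]
opening: 0.0123
grip_force: 25.0
```

move_arm --pt "0 0 0.05 0 0 0" --pt "0 0 0.1 0 0 0" --pt "0 0 0.13 0 0 0" --pt "0 0 0.16 0 0 0" --pt "0 0 0.165 0 0 0" --pt "0 0 0.165 0 0 0"

```text
time: 6.95
tool_pos: [0.4803, 0.1042, 0.0552]
tool_rot: [3.142, 0.0, -3.081]
contact_force: [0.7, 0.0, -1.8]
opening: 0.012
grip_force: 25.0
```

move_arm --pt "0 0 0.01 0 0 0" --pt "0 0 0.01 0 0 0"

```text
time: 7.2
tool_pos: [0.4805, 0.1042, 0.0546]
tool_rot: [3.142, 0.001, -3.081]
contact_force: [-1.1, -0.4, 3.1]
opening: 0.0118
grip_force: 25.0
```

move_arm --pt "0 0 0 0 0 0" --pt "0 0 0 0 0 0" --pt "0 0 0 0 0 0" --pt "0 0 0 0 0 0" --fingers 0

```text
time: 7.7
tool_pos: [0.4803, 0.1041, 0.0542]
tool_rot: [3.142, 0.0, -3.081]
contact_force: [0.3, -0.9, -0.3]
opening: 0.0447
grip_force: 0.0
```

move_arm --pt "0 0 -0.3 0 0 0" --pt "0 0 -0.7 0 0 0" --pt "0 0 -1 0 0 0" --pt "0 0 -1 0 0 0"

```text
time: 8.2
tool_pos: [0.4817, 0.1042, 0.1563]
tool_rot: [3.141, 0.005, -3.081]
contact_force: [-0.3, 0.8, -0.2]
opening: 0.0461
grip_force: 0.0
```

Run:
```python
from h import *
C=np.array([.487,-.009]); a=.061; B=np.array([[np.cos(a),np.sin(a)],[-np.sin(a),np.cos(a)]])
for n in("wrist","top"):
    w=cam(n); save(w,n+"2.png"); P=cloud(w); Q=np.dstack([(P[...,:2]-C)@B.T,P[...,2]])
    h=cv2.cvtColor(w["image"],cv2.COLOR_RGB2HSV)
    inn=(abs(Q[...,0])<.046)&(abs(Q[...,1])<.2)
    m=inn&(P[...,2]>.082)&(P[...,2]<.097); print(n,"tab",m.sum(),np.median(Q[m],0).round(4) if m.any() else 0)
    m=inn&(abs(Q[...,2]-.024)<.006)&(h[...,2]<150)&(Q[...,1]<0)&(h[...,1]>60)
    m=cv2.morphologyEx(m.astype(np.uint8),cv2.MORPH_CLOSE,np.ones((9,9)))
    k,l,st,ce=cv2.connectedComponentsWithStats(m)
    if k>1:
        i=1+st[1:,4].argmax(); q=Q[l==i]; print("coaster",st[i],np.percentile(q,[2,50,98],axis=0).round(4).tolist(),cv2.minAreaRect(q[:,:2].astype(np.float32)*1000))
```

```text
wrist tab 1239 [-0.0013  0.1139  0.0894]
coaster [   0  144  105  100 9661] [[-0.0435, -0.135, 0.0198], [-0.0008, -0.0895, 0.0237], [0.0426, -0.0503, 0.0252]] ((-8.746082305908203, -20.501083374023438), (98.66697692871094, 283.6552429199219), 7.4036407470703125)
top tab 0 0
coaster [ 317  216   39   39 1431] [[-0.0439, -0.1393, 0.0191], [-0.0012, -0.0962, 0.0229], [0.0422, -0.0525, 0.0266]] ((-0.6471481323242188, -39.40354919433594), (204.45394897460938, 89.89107513427734), 89.84146118164062)
```

View pics/wrist2.png

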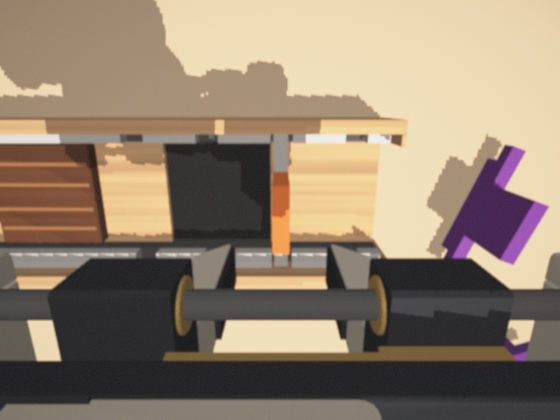

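The bar is seated: the tab top measures y=+0.114 and z=0.0894, and in the picture it stands at (281,215) beyond the dark pocket. The coaster's trailing edge is at tray y≈−0.140, so I go round behind it with shut fingers.

move_arm --pt "0 -0.48 0 0 0 0" --pt "0 -0.96 0 0 0 0" --fingers -1 --newtons 15

```text
time: 8.55
tool_pos: [0.4852, 0.0077, 0.1527]
tool_rot: [3.141, -0.003, -3.08]
contact_force: [0.9, -0.6, -0.9]
opening: 0.0308
grip_force: 0.0
```

move_arm --pt "0 -0.48 0 0 0 0" --pt "0 -0.96 0 0 0 0"

```text
time: 8.8
tool_pos: [0.491, -0.0888, 0.1527]
tool_rot: [3.14, -0.003, -3.081]
contact_force: [0.5, -0.3, 0.4]
opening: 0.0105
grip_force: 0.0
```

move_arm --pt "0 -0.48 0 0 0 0" --pt "0 -0.97 0 0 0 0" --pt "0 -0.97 0 0 0 0" --pt "0 -0.97 0 0 0 0"

```text
time: 9.3
tool_pos: [0.4969, -0.1836, 0.1528]
tool_rot: [3.14, -0.002, -3.082]
contact_force: [0.3, 0.0, -0.4]
opening: 0.0009
grip_force: 0.0
```

move_arm --pt "0 0 0.5 0 0 0" --pt "0 0 0.9 0 0 0" --pt "0 0 0.9 0 0 0"

```text
time: 9.68
tool_pos: [0.4956, -0.1817, 0.0616]
tool_rot: [3.137, -0.006, -3.08]
contact_force: [-1.0, 1.2, 0.8]
opening: 0.0005
grip_force: 0.0
```

move_arm --pt "0 0 0.2 0 0 0" --pt "0 0 0.35 0 0 0" --pt "0 0 0.46 0 0 0" --pt "0 0 0.46 0 0 0" --pt "0 0 0.46 0 0 0"

```text
time: 10.3
tool_pos: [0.498, -0.1845, 0.0187]
tool_rot: [-3.141, 0.001, -3.081]
contact_force: [-0.3, 0.2, -0.2]
opening: 0.0004
grip_force: 0.0
```

move_arm --pt "0 0 0.04 0 0 0" --pt "0 0 0.04 0 0 0" --pt "0 0.1 0.04 0 0 0" --pt "0 0.15 0.04 0 0 0" --pt "0 0.2 0.04 0 0 0" --pt "0 0.25 0.04 0 0 0" --pt "0 0.3 0.04 0 0 0"

```text
time: 11.18
tool_pos: [0.496, -0.1542, 0.0143]
tool_rot: [-3.141, 0.0, -3.081]
contact_force: [0.1, -0.3, -0.8]
opening: 0.0008
grip_force: 0.4
```

move_arm --pt "0 0.08 0 0 0 0" --pt "0 0.16 0 0 0 0" --pt "0 0.24 0 0 0 0" --pt "0 0.32 0 0 0 0" --pt "0 0.4 0 0 0 0" --pt "0 0.48 0 0 0 0" --pt "0 0.56 0 0 0 0" --pt "0 0.64 0 0 0 0"

```text
time: 12.18
tool_pos: [0.492, -0.09, 0.0142]
tool_rot: [3.142, 0.0, -3.081]
contact_force: [-0.5, -0.2, 0.4]
opening: 0.0006
grip_force: 0.6
```

move_arm --pt "0 0.08 0 0 0 0" --pt "0 0.16 0 0 0 0" --pt "0 0.24 0 0 0 0" --pt "0 0.32 0 0 0 0" --pt "0 0.4 0 0 0 0" --pt "0 0.48 0 0 0 0" --pt "0 0.56 0 0 0 0" --pt "0 0.56 0 0 0 0"

```text
time: 13.18
tool_pos: [0.4887, -0.034, 0.0143]
tool_rot: [3.141, 0.0, -3.081]
contact_force: [0.0, -1.4, 0.7]
opening: 0.0004
grip_force: 0.6
```

Run:
```python
from h import *
c=cam("side"); cv2.imwrite("pics/s2.png",cv2.resize(c["image"][150:320,190:340,::-1],None,fx=4,fy=3.5,interpolation=2))
s=robot.observe(); print(s["tool_pos"],s["contact_force"])
C=np.array([.487,-.009]); a=.061; B=np.array([[np.cos(a),np.sin(a)],[-np.sin(a),np.cos(a)]])
w=cam("wrist"); P=cloud(w); Q=np.dstack([(P[...,:2]-C)@B.T,P[...,2]])
# floor profile along y in the strip near -x side
for y in np.arange(-.08,.112,.008):
    m=(Q[...,0]>-.044)&(Q[...,0]<-.015)&(abs(Q[...,1]-y)<.004)
    if m.sum()>5: print(round(y,3),np.median(Q[m][:,2]).round(4),np.median(w["image"][m],0))
```

```text
[ 0.48861469 -0.03420527  0.014239  ] [ 0.54644284 -0.17638048  2.09913025]
-0.08 0.0961 [81. 79. 78.]
-0.072 0.1133 [81. 78. 74.]
-0.064 0.1135 [82. 80. 75.]
-0.056 0.1075 [48. 48. 49.]
-0.048 0.1034 [46. 46. 47.]
-0.04 0.1034 [46. 46. 47.]
-0.032 0.1033 [46. 46. 47.]
-0.024 0.1039 [85. 80. 60.]
-0.016 0.1034 [47. 47. 48.]
-0.008 0.1032 [53. 48. 48.]
-0.0 0.1033 [52. 51. 49.]
0.008 0.1133 [63. 54. 45.]
0.016 0.1136 [64. 57. 45.]
0.024 0.1128 [63. 56. 44.]
0.032 0.0943 [78. 60. 47.]
0.04 0.0914 [81.  77.  68.5]
0.048 0.0203 [124.  80.  62.]
0.056 0.0201 [121.  85.  63.]
0.064 0.0188 [124.  80.  59.]
0.072 0.0182 [124.  80.  59.]
0.08 0.0176 [120.  77.  57.]
0.088 0.0034 [39. 38. 36.]
0.096 0.0032 [37. 37. 36.]
0.104 0.0083 [103.  95.  72.]
```

View pics/s2.png

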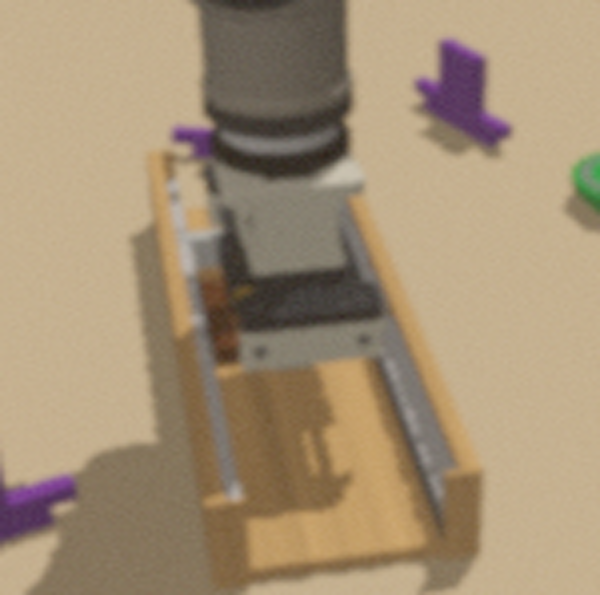

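The side crop shows the coaster ahead of the fingers at crop (220,315), its front already tilting into the pocket with the leading edge at y≈0.084. About 16–18 mm is left to push.

move_arm --pt "0 0.03 0 0 0 0" --pt "0 0.06 0 0 0 0" --pt "0 0.09 0 0 0 0" --pt "0 0.12 0 0 0 0" --pt "0 0.14 0 0 0 0" --pt "0 0.155 0 0 0 0" --pt "0 0.17 0 0 0 0" --pt "0 0.17 0 0 0 0"

```text
time: 14.28
tool_pos: [0.4876, -0.0175, 0.0142]
tool_rot: [3.141, -0.0, -3.081]
contact_force: [-0.5, -0.4, 1.1]
opening: 0.0002
grip_force: 0.1
```

```bash
cat > prof.py <<'E'
from h import *
C=np.array([.487,-.009]); a=.061; B=np.array([[np.cos(a),np.sin(a)],[-np.sin(a),np.cos(a)]])
w=cam("wrist"); P=cloud(w); Q=np.dstack([(P[...,:2]-C)@B.T,P[...,2]])
for y in np.arange(-.01,.125,.006):
    m=(Q[...,0]>-.044)&(Q[...,0]<-.015)&(abs(Q[...,1]-y)<.003)
    if m.sum()>5: print(round(y,3),np.median(Q[m][:,2]).round(4),np.median(w["image"][m],0))
E
python3 prof.py
```

```text
-0.01 0.1035 [80. 77. 59.]
-0.004 0.1034 [48. 47. 49.]
0.002 0.1033 [48. 47. 49.]
0.008 0.1032 [52. 48. 48.]
0.014 0.1033 [50. 49. 49.]
0.02 0.1033 [55. 51. 47.]
0.026 0.115 [64. 56. 44.]
0.032 0.1135 [64. 58. 46.]
0.038 0.1136 [63. 57. 46.]
0.044 0.0967 [75. 57. 44.]
0.05 0.0934 [79. 66. 58.]
0.056 0.0911 [81. 76. 67.]
0.062 0.0201 [121.  79.  64.]
0.068 0.0197 [122.  87.  64.]
0.074 0.0189 [124.  82.  60.]
0.08 0.0183 [121.  79.  58.]
0.086 0.018 [79. 53. 40.]
0.092 0.0174 [78. 52. 40.]
0.104 0.0089 [109.  98.  85.]
0.11 0.0247 [103. 100.  95.]
```

move_arm --pt "0 0.01 0 0 0 0" --pt "0 0.02 0 0 0 0" --pt "0 0.03 0 0 0 0" --pt "0 0.03 0 0 0 0"

```text
time: 14.82
tool_pos: [0.4874, -0.0145, 0.0142]
tool_rot: [3.141, -0.0, -3.081]
contact_force: [0.6, -0.6, -0.5]
opening: 0.0007
grip_force: 0.1
```

```bash
python3 prof.py | tail -9
```

```text
0.062 0.0218 [89. 78. 69.]
0.068 0.0194 [125.  80.  60.]
0.074 0.0197 [121. 101.  84.]
0.08 0.0186 [121.  79.  58.]
0.086 0.018 [80. 53. 41.]
0.092 0.0176 [79.  53.  40.5]
0.098 0.0171 [80. 54. 42.]
0.104 0.0096 [121. 101.  92.]
0.11 0.0272 [103. 100.  95.]
```

move_arm --pt "0 0.01 0 0 0 0" --pt "0 0.02 0 0 0 0" --pt "0 0.02 0 0 0 0"

```text
time: 15.25
tool_pos: [0.4873, -0.0125, 0.0142]
tool_rot: [3.141, -0.0, -3.081]
contact_force: [0.0, -0.3, -0.6]
opening: 0.0006
grip_force: 0.0
```

move_arm --pt "0 -0.15 0 0 0 0" --pt "0 -0.4 0 0 0 0" --pt "0 -0.4 -0.3 0 0 0" --pt "0 -0.4 -0.7 0 0 0" --pt "0 -0.4 -1 0 0 0"

```text
time: 15.88
tool_pos: [0.49, -0.0537, 0.1157]
tool_rot: [-3.141, 0.001, -3.082]
contact_force: [-0.3, 0.5, 0.4]
opening: 0.0006
grip_force: 0.0
```

move_arm --pt "0 0 -0.5 0 0 0" --pt "0 0.4 -0.9 0 0 0" --pt "0 0.8 -0.9 0 0 0" --pt "0 0.8 -0.9 0 0 0" --pt "0 0.8 -0.9 0 0 0"

```text
time: 16.5
tool_pos: [0.4848, 0.0264, 0.2039]
tool_rot: [-3.141, -0.001, -3.081]
contact_force: [-0.0, -0.2, -1.1]
opening: 0.0006
grip_force: 0.0
```

```bash
python3 prof.py
python3 - <<'E'
from h import *
c=cam("wrist"); save(c,"w3.png"); c=cam("side"); cv2.imwrite("pics/s3.png",cv2.resize(c["image"][150:320,190:340,::-1],None,fx=4,fy=3.5,interpolation=2))
E
```

```text
-0.01 0.3053 [70. 68. 60.]
-0.004 0.3054 [70. 68. 58.]
0.002 0.3069 [70. 68. 54.]
0.008 0.2935 [41. 40. 42.]
0.014 0.2933 [40. 40. 41.]
0.02 0.2933 [40. 40. 41.]
0.026 0.2933 [41. 40. 42.]
0.032 0.2935 [42. 41. 42.]
0.038 0.2961 [45. 45. 44.]
0.044 0.2935 [41. 41. 42.]
0.05 0.2934 [42. 42. 43.]
0.056 0.2933 [42. 41. 43.]
0.062 0.2934 [42. 41. 43.]
0.068 0.306 [52. 51. 51.]
0.074 0.3061 [56. 55. 56.]
0.08 0.3061 [55. 54. 54.]
0.086 0.3046 [54. 50. 46.]
0.092 0.2861 [70. 67. 65.]
0.098 0.2855 [71. 69. 68.]
0.104 0.2849 [70. 69. 68.]
0.11 0.0388 [129.  96.  86.]
0.116 0.2709 [107.  99.  88.]
0.122 0.0428 [234.  176.5 115. ]
```

View pics/w3.png

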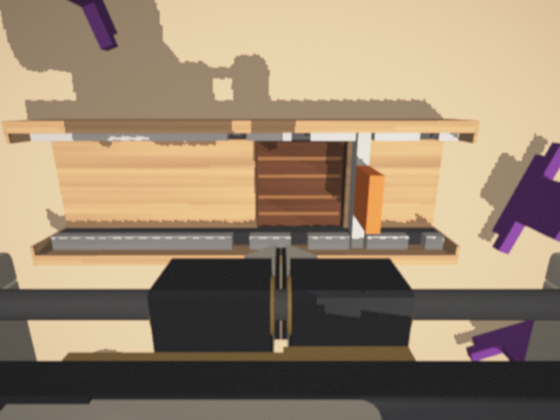

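The wrist view shows the coaster at columns 256–345, filling the pocket with a thin dark gap at its far wall (348), and the bar seated beyond it. I measure its tilt and position with the gripper's pixels excluded.

Run:
```python
from h import *
C=np.array([.487,-.009]); a=.061; B=np.array([[np.cos(a),np.sin(a)],[-np.sin(a),np.cos(a)]])
w=cam("wrist"); P=cloud(w); Q=np.dstack([(P[...,:2]-C)@B.T,P[...,2]])
inn=(abs(Q[...,0])<.044)&(P[...,2]<.05)
for y in np.arange(-.03,.112,.006):
    m=inn&(abs(Q[...,1]-y)<.003)
    if m.sum()>5: print(round(y,3),np.median(Q[m][:,2]).round(4),np.median(w["image"][m],0))
def fit(m):
    q=Q[m]; A=np.c_[q[:,:2],np.ones(len(q))]; return np.linalg.lstsq(A,q[:,2],rcond=None)[0].round(4)
print("coaster",fit(inn&(Q[...,1]>.018)&(Q[...,1]<.092)&(abs(Q[...,0])<.04)), "floor",fit(inn&(Q[...,1]>-.19)&(Q[...,1]<-.01)&(abs(Q[...,0])<.04)))
m=(abs(Q[...,0])<.02)&(P[...,2]>.083)&(P[...,2]<.096)&(Q[...,1]>.08)&(Q[...,1]<.14);print("tab",np.median(Q[m],0))
r=230; print([w["image"][185,x].tolist() for x in range(250,262)])
```

```text
-0.03 0.0095 [232. 191. 137.]
-0.024 0.0095 [233. 192. 138.]
-0.018 0.0096 [233. 193. 139.]
-0.012 0.0095 [233. 192. 138.]
-0.006 0.0095 [233. 192. 138.]
-0.0 0.0095 [233. 192. 139.]
0.006 0.0095 [225. 179. 129.]
0.012 0.0173 [120.  78.  57.]
0.018 0.0175 [123.  79.  58.]
0.024 0.0175 [124.  79.  58.]
0.03 0.0176 [124.  79.  58.]
0.036 0.0175 [125.  80.  58.]
0.042 0.0175 [125.  80.  58.]
0.048 0.0176 [125.  80.  58.]
0.054 0.0175 [125.  80.  58.]
0.06 0.0175 [125.  80.  58.]
0.066 0.0175 [125.  80.  58.]
0.072 0.0175 [124.   79.   57.5]
0.078 0.0175 [123.  79.  57.]
0.084 0.0175 [97. 65. 47.]
0.09 0.0175 [83. 55. 41.]
0.096 0.0173 [78. 52. 40.]
0.102 0.0041 [78.  63.5 50. ]
0.108 0.0274 [119.  98.  87.]
coaster [ 0.0013 -0.0006  0.0176] floor [ 0.0009 -0.0011  0.0095]
tab [-0.00066799  0.11263835  0.0891763 ]
[[231, 189, 136], [231, 189, 135], [230, 186, 134], [220, 173, 123], [175, 136, 98], [130, 100, 73], [111, 77, 56], [115, 74, 54], [119, 77, 55], [122, 78, 57], [120, 76, 56], [122, 79, 57]]
```

View pics/s3.png

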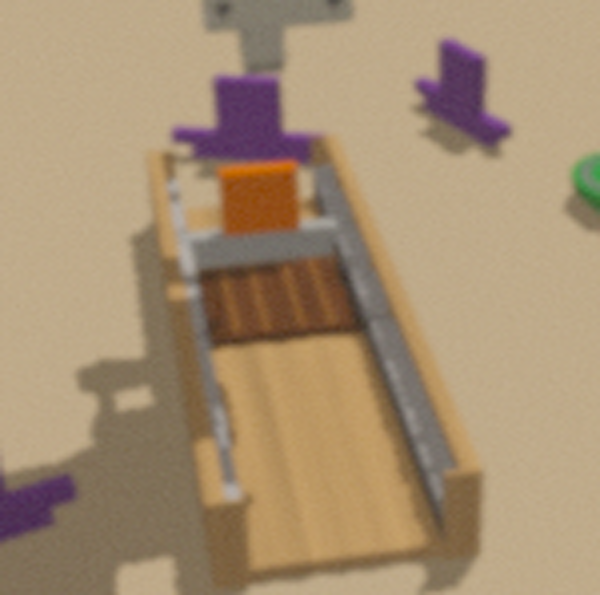

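The coaster lies flat in the pocket, 8 mm above the channel floor with no tilt. The bar is upright and seated, at crop (260,200). The robot is clear, so I hand in.

```bash
python3 -c "
from cell import robot
print(robot.hand_in())"
```

```text
the job is handed in; nothing more can be done
None
```

Job handed in after about 17 s of robot time (58 s allowed), with no verdict returned: the stop bar measures seated in the next notches (tray y ≈ +113 mm), the coaster lies flat in the pocket, and the arm went nowhere near the jar or the two cups.

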